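# Stone tins to their job trays

## Task

The stones for today's four jobs have come to the setter's bench in one pile: a long pearl case at the bottom, two tins on it and a small jar on top. Take the pile apart and set each container in the middle of the felt compartment of the job tray whose design card and earrings show the same stones, the pearl case lying lengthwise in its compartment. Keep the containers upright, put them down rather than dropping them, and do not shift the little copper dish of loose dark pearls.

Things in the scene. Friction and masses are not known exactly. Their poses are not given: they have to be found in the camera images.
- emerald_jar_mid (a point): loose small round jar with a black wall, 34 mm across, 46 mm high, its windowed lid full of green stones; the point is its centre, half-way up (23 mm), z up. At the start it stands on the lid of one of the two tins, at the top of the pile (its top 114 mm over the bench).
- ruby_tin_mid (a point): loose aluminium tin, 50 mm across, 36 high, lid window full of red stones. Point: its centre, 18 mm up; z up. Starts on the pearl case, overhanging its sides by 4 mm, 8 mm from the other tin: close the fingers across the case. The jar may stand on its lid. In a tray the fingertips should stay above the 8 mm rims.
- sapphire_tin_mid (a point): loose aluminium tin, 50 mm across, 36 high, lid window full of blue stones. Point: its centre, 18 mm up; z up. Starts on the pearl case, overhanging its sides by 4 mm, 8 mm from the other tin: close the fingers across the case. The jar may stand on its lid. In a tray the fingertips should stay above the 8 mm rims.
- pearl_case_mid (a point): loose flat black case, brass-edged window with rows of white pearls: 42 mm wide (x), 150 long (y), 32 high. Point: its centre, 16 mm up; z up. Starts on the bench under both tins, length roughly along world y (yaw up to 0.5 rad). Take it across its width at the middle, in its upper half, so that the fingertips clear the bench and the rims.
- ruby_tray_felt (a point): fixed light-wood job tray, 121 x 168 mm, rims and divider 8 mm over the bench. Robot side (-x): dark felt compartment, 70 (x) x 162 mm (y). Far side (+x): grey card painted with three red discs, and at its ends two gold earrings with red stones, 14 mm high. Point: centre of the felt compartment, on the felt, 4 mm over the bench; z up, yaw up to 0.3 rad.
- sapphire_tray_felt (a point): fixed light-wood job tray, 121 x 168 mm, rims and divider 8 mm over the bench. Robot side (-x): dark felt compartment, 70 (x) x 162 mm (y). Far side (+x): grey card painted with three blue discs, and at its ends two gold earrings with blue stones, 14 mm high. Point: centre of the felt compartment, on the felt, 4 mm over the bench; z up, yaw up to 0.3 rad.
- emerald_tray_felt (a point): fixed light-wood job tray, 121 x 168 mm, rims and divider 8 mm over the bench. Robot side (-x): dark felt compartment, 70 (x) x 162 mm (y). Far side (+x): grey card painted with three green discs, and at its ends two gold earrings with green stones, 14 mm high. Point: centre of the felt compartment, on the felt, 4 mm over the bench; z up, yaw up to 0.3 rad.
- pearl_tray_felt (a point): fixed light-wood job tray, 121 x 168 mm, rims and divider 8 mm over the bench. Robot side (-x): dark felt compartment, 70 (x) x 162 mm (y). Far side (+x): grey card painted with three pearl-white discs, and at its ends two gold earrings with pearl-white stones, 14 mm high. Point: centre of the felt compartment, on the felt, 4 mm over the bench; z up, yaw up to 0.3 rad.
- dish: bystander: loose copper dish of dark pearls, 56 mm across, 23 mm high with its pearls, between the two farther trays. Origin: centre of its underside. Others, not listed, lie between and outside the trays and are low (pliers, tweezers, loupe, hammer: up to 30 mm); all that is taller stands at x above 0.74 or |y| above 0.55.
There are look-alikes about, which are no part of the job. What is shaped like the part that bears ruby_tray_felt but purple or turquoise is not meant.

How it is judged:
At the end, for the whole second after the job is handed in: Each container stands upright at rest on the felt of the tray of its own stones (ruby tin - red, sapphire tin - blue, emerald jar - green, pearl case - white), its centre within 15 mm of the compartment's centre, the pearl case's length within 0.2 rad of the compartment's (horizontal distance between ruby_tin_mid and ruby_tray_felt below 0.015 m and z of ruby_tin_mid in the frame of ruby_tray_felt between 0.014 and 0.021 m and angle between each of ruby_tin_mid, sapphire_tin_mid, emerald_jar_mid, pearl_case_mid's own z axis and vertical below 0.1 rad and linear speed of each of ruby_tin, sapphire_tin, emerald_jar, pearl_case below 0.02 m/s and horizontal distance between sapphire_tin_mid and sapphire_tray_felt below 0.015 m and z of sapphire_tin_mid in the frame of sapphire_tray_felt between 0.014 and 0.021 m and horizontal distance between emerald_jar_mid and emerald_tray_felt below 0.015 m and z of emerald_jar_mid in the frame of emerald_tray_felt between 0.019 and 0.026 m and horizontal distance between pearl_case_mid and pearl_tray_felt below 0.015 m and z of pearl_case_mid in the frame of pearl_tray_felt between 0.012 and 0.019 m and angle between the y axis of pearl_case_mid and the y axis of pearl_tray_felt, either way round below 0.2 rad); the robot touches nothing.
It fails at once if a container is tipped by more than 0.6 rad (angle between any of ruby_tin_mid, sapphire_tin_mid, emerald_jar_mid, pearl_case_mid's own z axis and vertical above 0.6 rad).
It fails at once if a container is dropped (moves faster than 0.6 m/s while not held) ((linear speed of ruby_tin above 0.6 m/s and contact force between the fingers and ruby_tin below 0.01 N) or (linear speed of sapphire_tin above 0.6 m/s and contact force between the fingers and sapphire_tin below 0.01 N) or (linear speed of emerald_jar above 0.6 m/s and contact force between the fingers and emerald_jar below 0.01 N) or (linear speed of pearl_case above 0.6 m/s and contact force between the fingers and pearl_case below 0.01 N)).
It fails at once if the dish of loose pearls is shifted by more than 15 mm (distance of dish from where it was at the start of the episode above 0.015 m).
It also fails if it takes over 96 s, if anything falls off the work surface, if the arm or the gripper's body presses on something with over 40 N, if the wrist force passes 120 N, or if a joint passes its speed limit or range.

## Robot

A 7-joint arm with a two-finger parallel gripper is mounted at the origin on the work surface. World frame = base frame: x ahead of the robot, y to its left, z up, the work surface at z = 0. Lengths are in m, angles in rad, forces in N, time in s.
With the tool pointing down it reaches from about 0.425 to 1.025 m from the base axis. Payload 9.4 kg.
Tool frame: the origin (TCP) lies midway between the tips of the shut fingers; the grasp point (between the pads) lies 19 mm behind it; z points along the fingers, y is the line along which they close (so a half turn about z gives the same grasp; the last joint's range is limited). The gripper opens to 85 mm and grips with 20 to 120 N. Pads are 22 mm wide; open, the fingers measure 114 mm over their backs; the gripper's body (76 mm by 85 mm) begins 54 mm behind the grasp point. The pads swing forward as they close: fully open they stand 13 mm farther back than shut.
Start: joints at [1.251, 0.599, -0.003, 1.599, 0.002, 0.943, -0.08], TCP at [0.174, -0.704, 0.231] pointing down, gripper open.
Joint ranges: [-2.57, 2.57], [-0.35, 1.97], [-1.29, 1.29], [0.11, 2.56], [-1.05, 4.19], [0.11, 1.86], [-2.63, 2.63]. Speed limits (rad/s): [2.22, 2.22, 3.01, 3.01, 3.14, 3.14, 3.14].

## Interface

Orientations are given as a rotation vector (axis times angle).
In Python, from plant import manip, snapshot gives the robot as it stands.
- The arm moves only by the tool move_arm, never from a script. Its argument "series" is a list of rows, each a list of 3 entries, a list of its own where there are three numbers: the turn, a rotation vector about the tool's x, y, z in degrees, then the shift along the tool's x, y, z in cm, then the closure, from 0 (fully open) to 1 (shut). A call has 1 to 5 rows; each row shifts and turns the commanded pose from where the row before left it, along the tool's axes as they then stand; what a row does not reach is not made up. A row lasts 1/10 s, in which the tool goes at most 50 mm and 8.59 degrees, less where a joint would pass 70% of its speed; a pose out of reach is approached as far as the arm can. A call is refused whole if a number of a shift passes 5 or a number of a turn 8.59, either way. A call with a gripper value outside its range is refused whole. The fingers move at their own pace and stop on an object; "newtons" is the grip in N (left out, the last holds). Time passes only in rows, so rows that do not move let the fingers close. It gives the time, the measured TCP pose, the force, the opening and the grip force at its end, in the units of the state.
- manip.get_state(): the state, without advancing time (a new reading comes with each control period).
- snapshot(name): name is "scene" or "side" or "wrist"; returns a dict with "image" (400x640x3 uint8, red, green, blue), "depth" (400x640 float32, m along the optical axis (not along the pixel's ray), 0 where there is no reading), "vertical_fov" (degrees; the focal length in pixels is half the picture's height over the tangent of half this angle, whatever the lens; pixels are square), "cx", "cy" (the principal point, pixels), "R" (3x3) and "t" (3): a world point X has camera coordinates R X + t. Camera axes: x right, y down, z forward; pixel columns grow to the right and rows downward; lengths in m; the calibration is good to about 2 mm. A picture is of the moment at which its call begins.
- manip.hand_in(): hands the job in; it is judged then, once.
The state is a dict: "time": time; "q": joint angles; "joint_vel": joint speeds; "joint_torque": joint torques, N m; "eef_pos": TCP position; "orientation": TCP orientation; "force": force on the tool from outside, world axes, zero at the start; "torque": the same for the moment, N m; "grip_width": opening from 0.0 (shut) to 1.0 (fully open); "gripper_force": force on a finger pad.
Only numpy, scipy, OpenCV 4.12 (cv2) and the standard library are available. Lean on these libraries where they do the work, as an engineer would, in place of code of your own. Each camera call takes 0.05 s, during which the arm holds its last target. There are 200 camera calls.

## Working session

There is one attempt and no reset: what is moved stays moved. The work goes in short steps, Python scripts to look and compute and a tool call to move; the robot and the scene stay as the last step left them, time stands still between calls to the robot, and variables do not carry over. Pictures are saved under pics/ and viewed, at most 14 in all, crops included, and the job is handed in when it is done.

Besides the shell and the picture viewer there is one more tool, called as name([rows], argument=value, ...), one row to a line, values as JSON. move_arm: Moves the arm, as the interface text tells. Its arguments: {"type":"object","properties":{"series":{"type":"array"},"newtons":{"type":"number"}},"required":["series"]}

```bash
ls; mkdir -p pics
cat > h.py <<'E'
import numpy as np,cv2
from plant import manip,snapshot
from scipy.spatial.transform import Rotation as Ro
def cam(n,save=None):
    s=snapshot(n)
    if save: cv2.imwrite('pics/'+save,s['image'][:,:,::-1])
    return s
def f(s): return 200/np.tan(np.radians(s['vertical_fov'])/2)
def ray(s,u,v,z):
    d=s['R'].T@np.array([(u-s['cx'])/f(s),(v-s['cy'])/f(s),1]); o=-s['R'].T@s['t']
    return o+d*(z-o[2])/d[2]
def cloud(s):
    v,u=np.mgrid[0:400,0:640]; D=s['depth']
    P=np.stack([(u-s['cx'])/f(s)*D,(v-s['cy'])/f(s)*D,D],-1)
    return (P-s['t'])@s['R']
E
python3 - <<'E'
from h import *
st=manip.get_state();print(st)
for n in('scene','side','wrist'):
    s=cam(n,n+'0.png');print(n,-s['R'].T@s['t'],s['R'][2],s['vertical_fov'],s['cx'],s['cy'])
E
```

```text
pics
{'time': 0.0, 'q': array([ 1.25130943,  0.60014921, -0.00254414,  1.60012814,  0.00179763,
        0.94288891, -0.07980491]), 'joint_vel': array([ 2.00167175e-04, -8.92033208e-04,  1.32028228e-03,  1.68244012e-04,
       -1.46729735e-03, -1.13893039e-03, -1.68757786e-05]), 'joint_torque': array([-5.24797997e-04, -7.76470327e+01,  1.56480063e+00, -2.58019978e+01,
        1.23350034e-02,  8.81465647e-03,  1.89712318e-05]), 'eef_pos': array([ 0.1741688 , -0.70328559,  0.23040016]), 'orientation': array([-3.11693803e+00, -3.80329231e-01,  5.18084627e-04]), 'force': array([-1.13634041, -0.10169008,  0.04148446]), 'torque': array([-0.05861146, -0.04088287,  0.04962909]), 'gripper_force': 0.0, 'grip_width': 1.0000535073175643}
scene [1.16295837 0.41241511 1.09728408] [-0.57126155 -0.23161532 -0.78741005] 42.72494677386893 318.52992670898595 198.62639370645223
side [0.07589171 1.04938378 0.83007133] [ 0.28677198 -0.74617565 -0.60081921] 53.92289333968295 326.6769877976961 198.24525567521144
wrist [ 0.2420032  -0.68561924  0.37311422] [-0.26896092 -0.06527551 -0.96093659] 61.714076685477714 320.6634456027007 195.18570727271606
```

View pics/scene0.png

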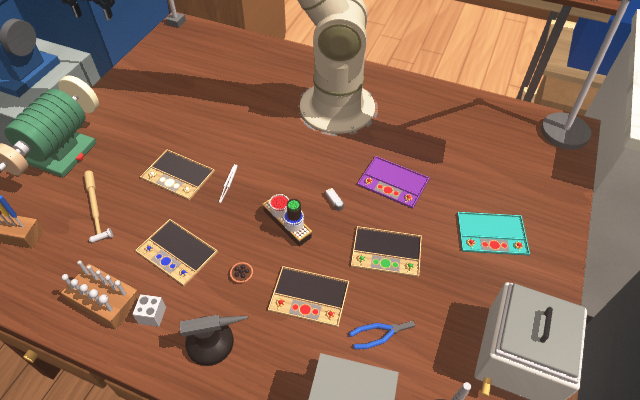

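View pics/side0.png

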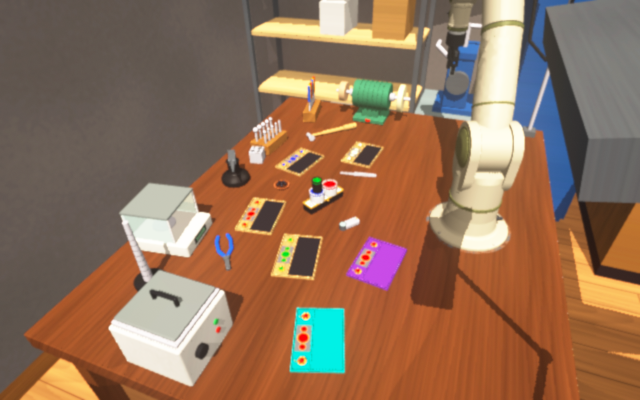

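The scene view shows the real trays: pearl (178,173), sapphire (177,250), ruby (309,295) and emerald (386,250). The pile is at (289,213), with the jar on the blue tin and the red tin beside it, and the dish is at (241,271). The purple and turquoise trays are decoys. The side view agrees.

```bash
cat > feltm.py <<'E'
from h import *
def felt(s,seed):
    hsv=cv2.cvtColor(s['image'],cv2.COLOR_RGB2HSV)
    m=((hsv[...,2]<95)&(hsv[...,1]<95)).astype(np.uint8)
    m=cv2.morphologyEx(m,cv2.MORPH_OPEN,np.ones((3,3)))
    n,l,st,c=cv2.connectedComponentsWithStats(m)
    i=l[seed[1],seed[0]]
    c,_=cv2.findContours((l==i).astype(np.uint8),0,1)
    c=max(c,key=cv2.contourArea)[:,0]
    P=np.array([ray(s,u,v,.004)[:2] for u,v in c])
    (x,y),(w,h),a=cv2.minAreaRect((P*1000).astype(np.float32))
    b=cv2.boxPoints(((x,y),(w,h),a)); e=max((b[1]-b[0],b[2]-b[1]),key=np.linalg.norm)
    e=e*np.sign(e[1]); return x/1000,y/1000,np.arctan2(-e[0],e[1]),sorted((w,h))
E
python3 - <<'E'
from feltm import *
s=cam('scene'); hsv=cv2.cvtColor(s['image'],cv2.COLOR_RGB2HSV)
for n,sd in dict(pearl=(184,165),sapph=(184,237),ruby=(315,287),emer=(386,241)).items():
    print(n,hsv[sd[1],sd[0]],np.round(felt(s,sd)[:3],4),felt(s,sd)[3])
print('dish',ray(s,241,271,.015))
C=cloud(s); H=hsv
reg=np.zeros((400,640),bool);reg[185:250,255:320]=1
for n,m,z in(('red',((H[...,0]<8)|(H[...,0]>172)),.068),('green',(H[...,0]>45)&(H[...,0]<80),.114),('blue',(H[...,0]>105)&(H[...,0]<130),.068)):
    m=m&reg&(H[...,1]>150)&(H[...,2]>60); v,u=np.nonzero(m)
    p=np.median(C[m],0); print(n,m.sum(),p,ray(s,(u.min()+u.max())/2,(v.min()+v.max())/2,z))
z=C[...,2]
for lo,hi in((.025,.04),(.06,.075),(.105,.12)):
    m=reg&(z>lo)&(z<hi);P=(C[m][:,:2]*1000).astype(np.float32);print(lo,m.sum(),cv2.minAreaRect(P))
im=s['image'][140:330,130:430,::-1];cv2.imwrite('pics/c.png',cv2.resize(im,None,fx=2.6,fy=2.6,interpolation=2))
E
```

```text
pearl [ 6 39 91] [ 0.4181 -0.3096 -0.0923] [64.57257080078125, 155.0216827392578]
sapph [ 2 39 84] [ 0.6395 -0.1717 -0.2263] [66.84774017333984, 157.70982360839844]
ruby [ 2 42 79] [0.6253 0.1774 0.1466] [65.66897583007812, 160.6130828857422]
emer [ 2 44 76] [0.4352 0.3075 0.2211] [65.73153686523438, 160.45538330078125]
dish [0.65545322 0.00600537 0.015     ]
red 166 [0.46333157 0.01912608 0.06543383] [0.46505057 0.02110463 0.068     ]
green 35 [0.48828637 0.07329392 0.11263567] [0.49010332 0.07308573 0.114     ]
blue 38 [0.50063886 0.08036386 0.06510958] [0.49522495 0.07503465 0.068     ]
0.025 317 ((480.96490478515625, 43.274749755859375), (154.84213256835938, 44.45344924926758), 66.70816802978516)
0.06 403 ((476.42706298828125, 45.1515998840332), (109.23345184326172, 50.86027908325195), 61.729515075683594)
0.105 145 ((488.319580078125, 73.5162582397461), (35.28584289550781, 31.55809783935547), 23.312686920166016)
```

View pics/c.png

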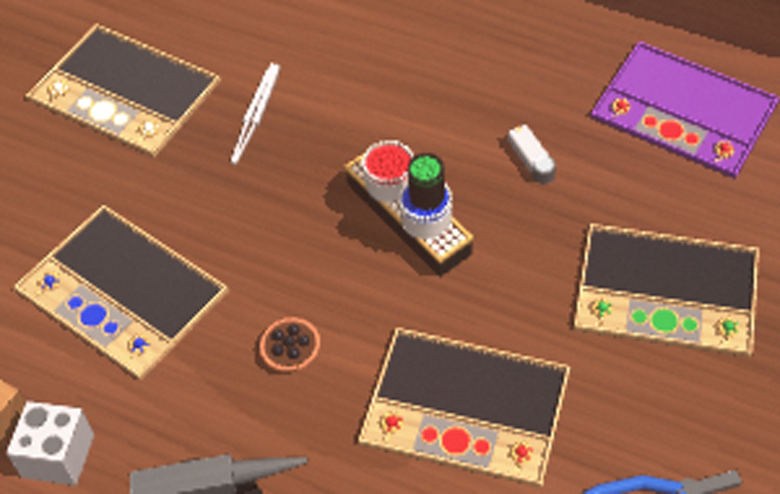

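The close-up confirms the colours: white, blue, red and green discs. The jar stands on the blue tin, at the end nearer +y. First I turn the tool so the fingers close across the case.

move_arm([
  [[0,0,-7.5],[0,0,0],0],
  [[0,0,-7.5],[0,0,0],0],
  [[0,0,-7.5],[0,0,0],0],
  [[0,0,-7.5],[0,0,0],0],
  [[0,0,-7.5],[0,0,0],0],
], newtons=60)

```text
time: 0.7
eef_pos: [0.1742, -0.7036, 0.2311]
orientation: [-2.827, -1.37, 0.0]
force: [0.9, -1.2, 0.1]
grip_width: 1.004
gripper_force: 0.0
```

move_arm([
  [[0,0,-7.5],[0,0,0],0],
  [[0,0,-7.5],[0,0,0],0],
  [[0,0,0],[0,0,0],0],
])

```text
time: 1.0
eef_pos: [0.174, -0.7037, 0.231]
orientation: [-2.627, -1.722, -0.001]
force: [0.3, -0.1, -0.7]
grip_width: 0.999
gripper_force: 0.0
```

```bash
cat > plan.py <<'E'
import sys
from h import *
# plan.py x y z [yaw of tool y, deg]: remaining tool-frame shift (cm) and turn (deg about tool z)
st=manip.get_state(); R=Ro.from_rotvec(st['orientation']).as_matrix(); p=st['eef_pos']
ya=np.degrees(np.arctan2(R[1,1],R[0,1]))
a=[float(v) for v in sys.argv[1:]]
print('t',round(st['time'],2),'p',p.round(4),'yaw_y %.1f'%ya,'tilt %.2f'%np.degrees(np.arccos(-R[2,2])),'w %.3f gf %.1f'%(st['grip_width'],st['gripper_force']),'q7 %.2f'%st['q'][6])
for i in range(0,len(a)//3*3,3):
    print('shift cm',((R.T@(np.array(a[i:i+3])-p))*100).round(2)); 
if len(a)%3==1: print('turn z',round(-((a[-1]-ya+90)%180-90),1))
E
python3 plan.py .42 -.35 .28 .488 .0735 .23 -23.3
```

```text
t 1.0 p [ 0.174  -0.7037  0.231 ] yaw_y -23.5 tilt 0.03 w 0.999 gf 0.0 q7 0.68
shift cm [42.25  8.46 -4.88]
shift cm [83.8  -2.18  0.14]
turn z -0.2
```

move_arm([
  [[0,0,0],[4.2,0.85,-0.5],0],
  [[0,0,0],[4.2,0.85,-0.5],0],
  [[0,0,0],[4.2,0.85,-0.5],0],
  [[0,0,0],[4.2,0.85,-0.5],0],
  [[0,0,0],[4.2,0.85,-0.5],0],
])

```text
time: 1.5
eef_pos: [0.298, -0.5268, 0.2565]
orientation: [2.632, 1.714, 0.0]
force: [0.4, -0.1, -0.2]
grip_width: 0.999
gripper_force: 0.0
```

move_arm([
  [[0,0,0],[4.2,0.85,-0.5],0],
  [[0,0,0],[4.2,0.85,-0.5],0],
  [[0,0,0],[4.2,0.85,-0.5],0],
  [[0,0,0],[4.2,0.85,-0.5],0],
  [[0,0,0],[4.2,0.85,-0.5],0],
])

```text
time: 2.0
eef_pos: [0.421, -0.3513, 0.2816]
orientation: [2.632, 1.714, 0.0]
force: [0.4, -0.7, 0.8]
grip_width: 1.0
gripper_force: 0.0
```

move_arm([
  [[0,0,0],[4.1,-1.0,0.4],0],
  [[0,0,0],[4.1,-1.0,0.4],0],
  [[0,0,0],[4.1,-1.0,0.4],0],
  [[0,0,0],[4.1,-1.0,0.4],0],
  [[0,0,0],[4.1,-1.0,0.4],0],
])

```text
time: 2.5
eef_pos: [0.4565, -0.1433, 0.2613]
orientation: [2.632, 1.714, 0.001]
force: [1.0, 0.7, -0.3]
grip_width: 0.999
gripper_force: 0.0
```

move_arm([
  [[0,0,0],[4.1,-1.0,0.4],0],
  [[0,0,0],[4.1,-1.0,0.4],0],
  [[0,0,0],[4.1,-1.0,0.4],0],
  [[0,0,0],[4.1,-1.0,0.4],0],
  [[0,0,0],[0,0,0],0],
])

```text
time: 3.0
eef_pos: [0.4862, 0.0274, 0.2453]
orientation: [-2.624, -1.724, -0.004]
force: [-0.5, -0.2, -1.0]
grip_width: 1.002
gripper_force: 0.0
```

```bash
python3 plan.py .488 .0735 .23 -23.3
cat > pile.py <<'E'
from h import *
# containers by colour in the wrist view; each window lies at its known height
def blobs(s,hs):
    H=cv2.cvtColor(s['image'],cv2.COLOR_RGB2HSV)
    for n,m,z in hs:
        m=(m(H)&(H[...,1]>130)&(H[...,2]>50)).astype(np.uint8)
        m=cv2.morphologyEx(m,cv2.MORPH_CLOSE,np.ones((5,5)))
        c,_=cv2.findContours(m,0,1)
        for k in c:
            if cv2.contourArea(k)>150:
                P=np.array([ray(s,u,v,z)[:2]*1000 for u,v in k[:,0]],np.float32)
                (x,y),r=cv2.minEnclosingCircle(P); print(n,'xy',round(x,1),round(y,1),'r',round(r,1))
red=lambda H:(H[...,0]<6)|(H[...,0]>173)
green=lambda H:(H[...,0]>45)&(H[...,0]<80)
blue=lambda H:(H[...,0]>108)&(H[...,0]<130)
E
python3 - <<'E'
from pile import *
s=cam('wrist','w1.png'); blobs(s,[('red',red,.068),('green',green,.114),('blue',blue,.068)])
E
```

```text
t 3.0 p [0.4862 0.0274 0.2453] yaw_y -23.4 tilt 0.18 w 1.002 gf 0.0 q7 -0.81
shift cm [ 4.3  -1.66  1.55]
turn z -0.1
red xy 462.6 19.8 r 22.5
red xy 306.6 227.5 r 10.0
green xy 487.1 72.8 r 14.7
blue xy 668.3 -130.5 r 17.1
blue xy 488.6 71.7 r 22.3
```

View pics/w1.png

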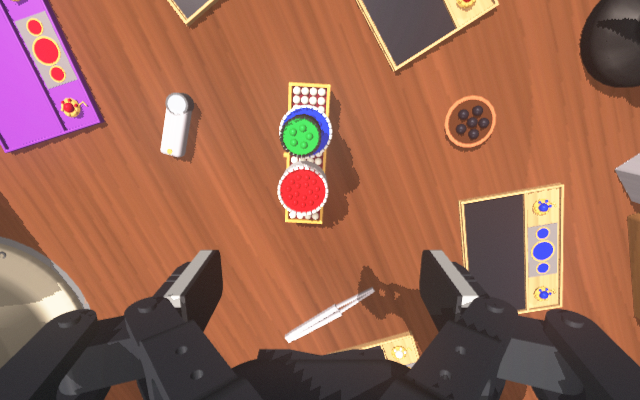

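The wrist view shows the pile at (303,150): the jar at (301,136) over the blue tin and the red tin at (302,190), with clear space on both sides for the fingers.

move_arm([
  [[0,0,0],[2.1,-0.87,1],0],
  [[0,0,0],[2.1,-0.87,1],0],
  [[0,0,0],[0,0,2],0],
  [[0,0,0],[0,0,2],0],
  [[0,0,0],[0,0,2],0],
])

```text
time: 3.55
eef_pos: [0.4863, 0.0653, 0.1647]
orientation: [2.632, 1.714, -0.0]
force: [1.7, -1.4, 0.4]
grip_width: 1.001
gripper_force: 0.0
```

```bash
python3 plan.py .487 .073 .075 -23.3
python3 - <<'E'
from pile import *
s=cam('wrist'); blobs(s,[('red',red,.068),('green',green,.114)])
E
```

```text
t 3.55 p [0.4863 0.0653 0.1647] yaw_y -23.9 tilt 0.04 w 1.001 gf 0.0 q7 -1.00
shift cm [ 0.73 -0.25  8.97]
turn z -0.6
red xy 463.1 22.1 r 23.4
red xy 309.4 183.5 r 6.9
red xy 315.6 209.6 r 5.2
red xy 319.3 227.5 r 9.0
red xy 655.4 130.3 r 6.7
green xy 487.2 73.9 r 15.3
```

move_arm([
  [[0,0,-0.6],[0.8,-0.3,2.5],0],
  [[0,0,0],[0,0,2.5],0],
  [[0,0,0],[0,0,2.5],0],
  [[0,0,0],[0,0,1.4],0],
  [[0,0,0],[0,0,0],0],
])

```text
time: 4.1
eef_pos: [0.4861, 0.0741, 0.0752]
orientation: [-2.622, -1.73, 0.005]
force: [0.1, 0.9, -0.2]
grip_width: 0.998
gripper_force: 0.0
```

move_arm([
  [[0,0,0],[0,0,0],0.4],
  [[0,0,0],[0,0,0],0.6],
  [[0,0,0],[0,0,0],0.8],
  [[0,0,0],[0,0,0],1],
  [[0,0,0],[0,0,0],1],
], newtons=40)

```text
time: 4.6
eef_pos: [0.4874, 0.0751, 0.0771]
orientation: [2.619, 1.733, 0.002]
force: [0.4, -1.3, 7.3]
grip_width: 0.385
gripper_force: 39.0
```

```bash
python3 plan.py .487 .073 .2 .4352 .3075 .15 12.7
```

```text
t 4.6 p [0.4874 0.0751 0.0771] yaw_y -23.0 tilt 0.10 w 0.385 gf 39.0 q7 -1.12
shift cm [ -0.21   0.06 -12.29]
shift cm [ 19.35 -13.88  -7.29]
turn z -35.7
```

move_arm([
  [[0,0,0],[0,0,-1.5],1],
  [[0,0,0],[0,0,-3],1],
  [[0,0,0],[0,0,-3],1],
  [[0,0,0],[0,0,-2],1],
  [[0,0,0],[1.7,-1.2,-1],1],
])

```text
time: 5.1
eef_pos: [0.4832, 0.0935, 0.1832]
orientation: [2.622, 1.727, 0.002]
force: [1.2, 0.7, -1.2]
grip_width: 0.389
gripper_force: 39.9
```

move_arm([
  [[0,0,0],[2.9,-2.1,0],1],
  [[0,0,0],[2.9,-2.1,0],1],
  [[0,0,0],[2.9,-2.1,0],1],
  [[0,0,0],[2.9,-2.1,0],1],
  [[0,0,0],[2.0,-1.4,0],1],
])

```text
time: 5.6
eef_pos: [0.4443, 0.2616, 0.1817]
orientation: [-2.617, -1.736, -0.001]
force: [0.1, -0.8, -0.7]
grip_width: 0.385
gripper_force: 39.9
```

```bash
python3 plan.py .4352 .3075 .010 12.7
python3 - <<'E'
from feltm import *
s=cam('wrist','w2.png'); 
p=s['R']@np.array([.45,.33,.004])+s['t']; u,v=int(p[0]/p[2]*f(s)+s['cx']),int(p[1]/p[2]*f(s)+s['cy']);print(u,v)
H=cv2.cvtColor(s['image'],cv2.COLOR_RGB2HSV);print(felt(s,(u,v)))
E
```

```text
t 5.6 p [0.4443 0.2616 0.1817] yaw_y -22.9 tilt 0.06 w 0.385 gf 39.9 q7 -1.36
shift cm [ 3.85 -2.62 17.17]
turn z -35.6
298 105
(0.41803961181640625, 0.20520297241210939, np.float32(1.1721845), [429.0106201171875, 770.711669921875])
```

View pics/w2.png

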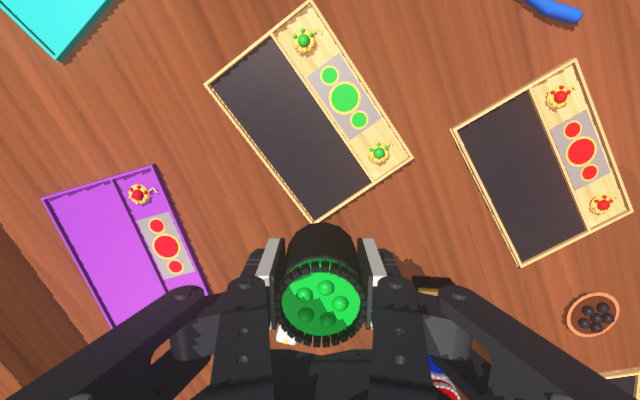

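The view shows the held jar at (320,300). The emerald tray's felt corners are near (211,88), (274,38), (369,180) and (313,220), and the ruby tray's are near (457,132), (530,92), (582,229) and (522,262).

Run:
```python
from feltm import *
s=cam('wrist')
for c in([(211,88),(274,38),(369,180),(313,220)],[(457,132),(530,92),(582,229),(522,262)]):
    P=np.array([ray(s,*q,.006)[:2] for q in c]);print(P.mean(0),P[1]-P[0],P[2]-P[1])
```

```text
[0.43428177 0.31103376] [0.0703011  0.01577544] [ 0.03218551 -0.15141349]
[0.62360766 0.18260741] [0.07143409 0.00910427] [ 0.01843786 -0.15221518]
```

move_arm([
  [[0,0,0],[2,-1.35,1],1],
  [[0,0,0],[2,-1.35,2],1],
  [[0,0,0],[0,0,3],1],
  [[0,0,0],[0,0,3],1],
  [[0,0,0],[0,0,2.5],1],
])

```text
time: 6.2
eef_pos: [0.436, 0.3055, 0.0651]
orientation: [2.62, 1.733, -0.001]
force: [-0.5, -0.8, -0.5]
grip_width: 0.389
gripper_force: 39.9
```

move_arm([
  [[0,0,0],[0,0,2],1],
  [[0,0,0],[0,0,1.5],1],
  [[0,0,0],[0,0,1],1],
  [[0,0,0],[0,0,0],1],
])

```text
time: 6.6
eef_pos: [0.4357, 0.3057, 0.0204]
orientation: [2.619, 1.734, -0.003]
force: [0.4, 0.2, -1.0]
grip_width: 0.387
gripper_force: 39.9
```

```bash
python3 plan.py .435 .309 .0135
```

```text
t 6.6 p [0.4357 0.3057 0.0204] yaw_y -23.0 tilt 0.11 w 0.387 gf 39.9 q7 -1.61
shift cm [ 0.27 -0.19  0.69]
```

move_arm([
  [[0,0,0],[0.2,-0.2,0.4],1],
  [[0,0,0],[0,0,0.25],1],
  [[0,0,0],[0,0,0],1],
])

```text
time: 6.9
eef_pos: [0.4351, 0.3093, 0.0151]
orientation: [-2.619, -1.734, -0.001]
force: [-0.4, 1.0, 0.2]
grip_width: 0.391
gripper_force: 39.9
```

```bash
python3 plan.py .435 .309 .0135; python3 -c "
from h import *;print(manip.get_state()['force'])"
```

```text
t 6.9 p [0.4351 0.3093 0.0151] yaw_y -23.0 tilt 0.03 w 0.391 gf 39.9 q7 -1.61
shift cm [-0.03  0.01  0.16]
[-0.37598928  1.03150987  0.15848282]
```

move_arm([
  [[0,0,0],[0,0,0.2],1],
  [[0,0,0],[0,0,0],0.55],
  [[0,0,0],[0,0,0],0.4],
  [[0,0,0],[0,0,0],0],
  [[0,0,0],[0,0,0],0],
])

```text
time: 7.4
eef_pos: [0.435, 0.3091, 0.0128]
orientation: [-2.62, -1.734, -0.0]
force: [-0.0, 0.1, -0.0]
grip_width: 0.913
gripper_force: 0.0
```

move_arm([
  [[0,0,0],[0,0,-2],0],
  [[0,0,0],[0,0,-3],0],
  [[0,0,0],[0,0,-4],0],
  [[0,0,0],[0,0,-4],0],
  [[0,0,0],[0,0,-4],0],
])

```text
time: 7.9
eef_pos: [0.4346, 0.3088, 0.1843]
orientation: [-2.619, -1.734, 0.001]
force: [0.6, 0.6, 0.1]
grip_width: 0.998
gripper_force: 0.0
```

```bash
python3 plan.py .488 .0725 .15 -23.3
python3 - <<'E'
from pile import *
for n in('wrist','scene'):
  s=cam(n); print(n);blobs(s,[('green',green,.05),('blue',blue,.068)])
E
```

```text
t 7.9 p [0.4346 0.3088 0.1843] yaw_y -23.0 tilt 0.03 w 0.998 gf 0.0 q7 -1.45
shift cm [-19.67  14.14   3.44]
turn z 0.3
wrist
green xy 434.4 308.5 r 15.4
green xy 487.2 327.8 r 11.5
blue xy 658.8 350.4 r 25.1
blue xy 633.2 349.7 r 40.6
scene
blue xy 711.6 354.7 r 47.3
blue xy 490.3 71.7 r 21.2
blue xy -578.5 704.6 r 191.0
blue xy -25.7 -729.8 r 180.4
blue xy -649.5 792.5 r 258.5
```

move_arm([
  [[0,0,0],[-3.3,2.4,0.5],0],
  [[0,0,0],[-3.3,2.4,0.5],0],
  [[0,0,0],[-3.3,2.4,0.5],0],
  [[0,0,0],[-3.3,2.4,0.5],0],
  [[0,0,0],[-3.3,2.4,0.5],0],
])

```text
time: 8.5
eef_pos: [0.4808, 0.1087, 0.157]
orientation: [-2.619, -1.735, 0.001]
force: [0.5, 1.0, -0.2]
grip_width: 0.997
gripper_force: 0.0
```

move_arm([
  [[0,0,0],[-3.3,2.3,0.5],0],
  [[0,0,0],[0,0,0],0],
])

```text
time: 8.7
eef_pos: [0.489, 0.0648, 0.1513]
orientation: [2.625, 1.723, -0.006]
force: [-0.7, 0.2, -0.3]
grip_width: 0.999
gripper_force: 0.0
```

```bash
python3 - <<'E'
from pile import *
s=cam('wrist','w3.png'); blobs(s,[('red',red,.068),('blue',blue,.068)])
C=cloud(s);z=C[...,2];m=(z>.022)&(z<.045)&(abs(C[...,0]-.48)<.1)&(abs(C[...,1]-.043)<.1);m[250:]=0
print(m.sum(),cv2.minAreaRect((C[m][:,:2]*1000).astype(np.float32)))
E
python3 plan.py .4885 .0725 .038 -23.3
```

```text
red xy 463.8 22.8 r 23.7
red xy 312.5 184.2 r 7.5
red xy 654.1 130.2 r 6.6
blue xy 656.8 -114.9 r 9.5
blue xy 488.7 73.2 r 23.1
2236 ((486.2666320800781, 67.86607360839844), (99.63722229003906, 48.4079475402832), 63.432220458984375)
t 8.75 p [0.489  0.0679 0.1517] yaw_y -23.3 tilt 0.13 w 0.999 gf 0.0 q7 -1.04
shift cm [ 0.42 -0.21 11.37]
turn z 0.0
```

move_arm([
  [[0,0,0],[0.5,-0.2,2],0],
  [[0,0,0],[0,0,3],0],
  [[0,0,0],[0,0,3],0],
  [[0,0,0],[0,0,2.3],0],
  [[0,0,0],[0,0,1.1],0],
])

```text
time: 9.25
eef_pos: [0.4883, 0.0778, 0.0369]
orientation: [-2.616, -1.736, 0.003]
force: [0.7, 0.3, -0.6]
grip_width: 0.998
gripper_force: 0.0
```

```bash
python3 plan.py .4887 .073 .037 -23.3
```

```text
t 9.25 p [0.4883 0.0778 0.0369] yaw_y -22.9 tilt 0.14 w 0.998 gf 0.0 q7 -1.20
shift cm [-0.42  0.23 -0.01]
turn z 0.4
```

move_arm([
  [[0,0,0.4],[-0.4,0.2,0],0],
  [[0,0,0],[0,0,0],0],
  [[0,0,0],[0,0,0],0],
])

```text
time: 9.55
eef_pos: [0.4902, 0.072, 0.0397]
orientation: [2.625, 1.724, 0.002]
force: [0.6, -0.3, 0.1]
grip_width: 1.0
gripper_force: 0.0
```

```bash
python3 plan.py .4887 .073 .037 -23.3
```

```text
t 9.55 p [0.4902 0.072  0.0397] yaw_y -23.4 tilt 0.08 w 1.000 gf 0.0 q7 -1.20
shift cm [ 0.04 -0.17  0.27]
turn z -0.1
```

move_arm([
  [[0,0,0],[0,0,0.1],0.2],
  [[0,0,0],[0,0,0],0.4],
  [[0,0,0],[0,0,0],0.6],
  [[0,0,0],[0,0,0],0.8],
  [[0,0,0],[0,0,0],1],
], newtons=40)

```text
time: 10.05
eef_pos: [0.4899, 0.0718, 0.0384]
orientation: [2.625, 1.724, 0.001]
force: [-0.6, 0.0, 9.0]
grip_width: 0.58
gripper_force: 40.2
```

```bash
python3 plan.py .6395 -.1717 .16
```

```text
t 10.05 p [0.4899 0.0718 0.0384] yaw_y -23.4 tilt 0.06 w 0.580 gf 40.2 q7 -1.20
shift cm [-16.41  23.41 -12.14]
```

move_arm([
  [[0,0,0],[0,0,-1],1],
  [[0,0,0],[0,0,-2.5],1],
  [[0,0,0],[0,0,-3.5],1],
  [[0,0,0],[0,0,-3.5],1],
  [[0,0,0],[-1,1.5,-1.5],1],
])

```text
time: 10.55
eef_pos: [0.4993, 0.0586, 0.1613]
orientation: [2.623, 1.729, 0.005]
force: [1.6, 0.1, -1.1]
grip_width: 0.574
gripper_force: 41.6
```

move_arm([
  [[0,0,0],[-2.1,3,0],1],
  [[0,0,0],[-2.1,3,0],1],
  [[0,0,0],[-2.1,3,0],1],
  [[0,0,0],[-2.1,3,0],1],
  [[0,0,0],[-2.1,3,0],1],
])

```text
time: 11.05
eef_pos: [0.5957, -0.1006, 0.1585]
orientation: [-2.626, -1.725, -0.0]
force: [0.8, 0.5, 0.1]
grip_width: 0.57
gripper_force: 41.6
```

```bash
python3 - <<'E'
from h import *
s=cam('wrist','w4.png')
E
python3 plan.py .6395 -.1717 .0104 -13
```

```text
t 11.1 p [ 0.5986 -0.1075  0.1582] yaw_y -23.8 tilt 0.22 w 0.569 gf 41.7 q7 -0.69
shift cm [-4.2   6.28 14.81]
turn z -10.8
```

View pics/w4.png

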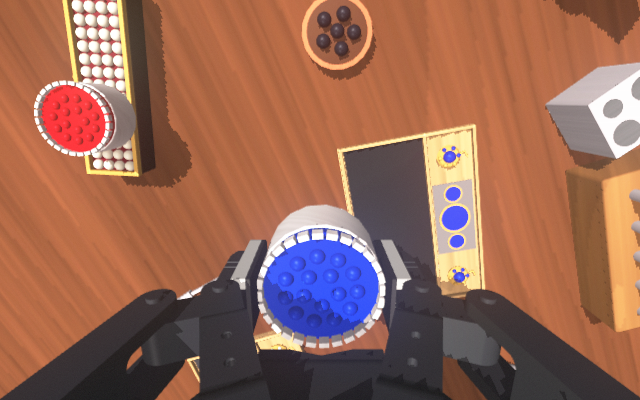

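The blue tin is held level at (320,290), and the sapphire tray with its blue discs at (455,217) lies ahead to the right. The dish at (337,32) is untouched.

move_arm([
  [[0,0,0],[-1.4,2.1,0],1],
  [[0,0,0],[-1.4,2.1,2],1],
  [[0,0,0],[-1.2,1.9,3],1],
  [[0,0,0],[0,0,3],1],
  [[0,0,0],[0,0,2],1],
])

```text
time: 11.6
eef_pos: [0.6346, -0.1609, 0.0562]
orientation: [-2.626, -1.722, 0.002]
force: [-0.4, 0.6, -0.7]
grip_width: 0.575
gripper_force: 41.7
```

move_arm([
  [[0,0,0],[0,0,1],1],
  [[0,0,0],[0,0,0],1],
  [[0,0,0],[0,0,0],1],
])

```text
time: 11.9
eef_pos: [0.6359, -0.1598, 0.0488]
orientation: [2.625, 1.725, 0.001]
force: [0.3, 0.1, -0.7]
grip_width: 0.576
gripper_force: 41.7
```

```bash
python3 plan.py .6395 -.1717 .0104
```

```text
t 11.9 p [ 0.6359 -0.1598  0.0488] yaw_y -23.4 tilt 0.04 w 0.576 gf 41.7 q7 -0.67
shift cm [-0.95  0.79  3.84]
```

move_arm([
  [[0,0,0],[-0.9,0.8,1],1],
  [[0,0,0],[0,0,1.2],1],
  [[0,0,0],[0,0,0.9],1],
  [[0,0,0],[0,0,0.4],1],
  [[0,0,0],[0,0,0],1],
])

```text
time: 12.4
eef_pos: [0.6388, -0.1711, 0.0117]
orientation: [-2.624, -1.725, 0.002]
force: [0.2, -0.7, -0.5]
grip_width: 0.571
gripper_force: 41.7
```

```bash
python3 plan.py .6395 -.1717 .0104
```

```text
t 12.4 p [ 0.6388 -0.1711  0.0117] yaw_y -23.4 tilt 0.10 w 0.571 gf 41.7 q7 -0.68
shift cm [-0.03  0.09  0.13]
```

move_arm([
  [[0,0,0],[0,0,0.15],1],
  [[0,0,0],[0,0,0],0.35],
  [[0,0,0],[0,0,0],0.2],
  [[0,0,0],[0,0,0],0],
  [[0,0,0],[0,0,0],0],
])

```text
time: 12.9
eef_pos: [0.6394, -0.1715, 0.0115]
orientation: [2.625, 1.725, 0.0]
force: [0.8, -0.9, 0.2]
grip_width: 0.997
gripper_force: 0.0
```

move_arm([
  [[0,0,0],[0,0,-1.5],0],
  [[0,0,0],[0,0,-3],0],
  [[0,0,0],[0,0,-4],0],
  [[0,0,0],[0,0,-4],0],
  [[0,0,0],[0,0,-2],0],
])

```text
time: 13.4
eef_pos: [0.6406, -0.1715, 0.1611]
orientation: [2.623, 1.723, 0.005]
force: [0.6, -0.0, -0.3]
grip_width: 1.0
gripper_force: 0.0
```

```bash
python3 plan.py .4635 .022 .15 -23.3
python3 - <<'E'
from pile import *
for n in('wrist','scene'):
  s=cam(n); print(n);blobs(s,[('red',red,.068),('blue',blue,.04),('pearl..',green,.05)])
E
```

```text
t 13.4 p [ 0.6406 -0.1715  0.1611] yaw_y -23.4 tilt 0.27 w 1.000 gf 0.0 q7 -0.58
shift cm [ 10.73 -23.94   1.01]
turn z -0.1
wrist
blue xy 638.5 -170.3 r 23.4
blue xy 692.7 -174.4 r 10.6
scene
red xy 467.1 21.0 r 23.6
blue xy 699.3 353.1 r 48.6
blue xy 639.9 -170.7 r 21.2
blue xy -625.8 712.6 r 196.2
blue xy -698.8 802.8 r 265.5
```

move_arm([
  [[0,0,0],[1.4,-3.1,0.1],0],
  [[0,0,0],[1.4,-3.1,0.1],0],
  [[0,0,0],[1.4,-3.1,0.1],0],
  [[0,0,0],[1.4,-3.1,0.1],0],
  [[0,0,0],[1.4,-3.1,0.1],0],
])

```text
time: 14.0
eef_pos: [0.5233, -0.0449, 0.1511]
orientation: [-2.625, -1.725, 0.001]
force: [0.2, 1.1, -0.4]
grip_width: 0.997
gripper_force: 0.0
```

move_arm([
  [[0,0,0],[1.4,-3.1,0.1],0],
  [[0,0,0],[1.4,-3.1,0.1],0],
  [[0,0,0],[0.5,-1.5,0],0],
  [[0,0,0],[0,0,0],0],
  [[0,0,0],[0,0,0],0],
])

```text
time: 14.5
eef_pos: [0.4679, 0.0147, 0.1494]
orientation: [2.625, 1.725, 0.0]
force: [-0.4, 0.0, 1.3]
grip_width: 0.997
gripper_force: 0.0
```

```bash
python3 - <<'E'
from pile import *
s=cam('wrist'); blobs(s,[('red',red,.068)])
C=cloud(s);z=C[...,2];m=(z>.026)&(z<.040)&(abs(C[...,0]-.48)<.1)&(abs(C[...,1]-.043)<.1);m[240:]=0
print(m.sum(),cv2.minAreaRect((C[m][:,:2]*1000).astype(np.float32)))
E
python3 plan.py .464 .0225 .039 -23.3
```

```text
red xy 462.5 21.5 r 23.2
6791 ((474.1365966796875, 46.10239791870117), (149.42457580566406, 45.986331939697266), 63.60751724243164)
t 14.55 p [0.4683 0.0143 0.1493] yaw_y -23.4 tilt 0.04 w 1.000 gf 0.0 q7 -0.97
shift cm [ 0.58 -0.72 11.03]
turn z -0.1
```

move_arm([
  [[0,0,0],[0.5,-0.8,2],0],
  [[0,0,0],[0,0,3],0],
  [[0,0,0],[0,0,3],0],
  [[0,0,0],[0,0,2.3],0],
  [[0,0,0],[0,0,0.8],0],
])

```text
time: 15.05
eef_pos: [0.4621, 0.022, 0.0362]
orientation: [-2.626, -1.723, 0.004]
force: [0.3, -0.8, 1.1]
grip_width: 0.999
gripper_force: 0.0
```

```bash
python3 plan.py .463 .022 .038 -23.3
```

```text
t 15.05 p [0.4621 0.022  0.0362] yaw_y -23.5 tilt 0.14 w 0.999 gf 0.0 q7 -1.17
shift cm [ 0.04  0.08 -0.18]
turn z -0.2
```

move_arm([
  [[0,0,0],[0,0,-0.1],0.2],
  [[0,0,0],[0,0,0],0.4],
  [[0,0,0],[0,0,0],0.6],
  [[0,0,0],[0,0,0],0.8],
  [[0,0,0],[0,0,0],1],
], newtons=40)

```text
time: 15.55
eef_pos: [0.4626, 0.0227, 0.0404]
orientation: [2.625, 1.724, 0.003]
force: [0.3, -1.5, 9.1]
grip_width: 0.572
gripper_force: 42.0
```

move_arm([
  [[0,0,0],[0,0,-1],1],
  [[0,0,0],[0,0,-2.5],1],
  [[0,0,0],[0,0,-3.5],1],
  [[0,0,0],[0,0,-3.5],1],
  [[0,0,0],[0,0,-1.5],1],
])

```text
time: 16.05
eef_pos: [0.4626, 0.0228, 0.1625]
orientation: [2.624, 1.723, 0.005]
force: [0.5, -0.4, -1.7]
grip_width: 0.574
gripper_force: 41.7
```

```bash
python3 plan.py .6250 .1785 .16
```

```text
t 16.05 p [0.4626 0.0228 0.1625] yaw_y -23.4 tilt 0.22 w 0.574 gf 41.7 q7 -0.99
shift cm [20.74  8.71  0.31]
```

move_arm([
  [[0,0,0],[2,0.8,0],1],
  [[0,0,0],[3,1.3,0],1],
  [[0,0,0],[3.5,1.5,0],1],
  [[0,0,0],[3.5,1.5,0],1],
  [[0,0,0],[3.5,1.5,0],1],
])

```text
time: 16.55
eef_pos: [0.5849, 0.1396, 0.1601]
orientation: [2.626, 1.724, 0.001]
force: [0.1, -0.7, -0.9]
grip_width: 0.572
gripper_force: 41.7
```

move_arm([
  [[0,0,0],[3,1.3,1],1],
  [[0,0,0],[2,0.7,2],1],
  [[0,0,0],[0,0,3],1],
  [[0,0,0],[0,0,3],1],
  [[0,0,0],[0,0,2],1],
])

```text
time: 17.05
eef_pos: [0.6215, 0.1764, 0.0478]
orientation: [-2.625, -1.725, 0.002]
force: [0.0, -0.4, -1.5]
grip_width: 0.572
gripper_force: 41.7
```

move_arm([
  [[0,0,0],[0,0,0],1],
  [[0,0,0],[0,0,0],1],
])

```text
time: 17.25
eef_pos: [0.6223, 0.1769, 0.0499]
orientation: [-2.626, -1.725, 0.0]
force: [0.1, 0.2, -0.2]
grip_width: 0.573
gripper_force: 41.7
```

```bash
python3 plan.py .6250 .1785 .0115
```

```text
t 17.25 p [0.6223 0.1769 0.0499] yaw_y -23.4 tilt 0.01 w 0.573 gf 41.7 q7 -1.21
shift cm [0.26 0.19 3.84]
```

move_arm([
  [[0,0,0],[0.3,0.2,1],1],
  [[0,0,0],[0,0,1.2],1],
  [[0,0,0],[0,0,0.9],1],
  [[0,0,0],[0,0,0.4],1],
  [[0,0,0],[0,0,0],1],
])

```text
time: 17.75
eef_pos: [0.6247, 0.1788, 0.0134]
orientation: [-2.625, -1.725, 0.002]
force: [0.8, 0.1, 0.1]
grip_width: 0.57
gripper_force: 41.7
```

```bash
python3 plan.py .6250 .1785 .0115
```

```text
t 17.75 p [0.6247 0.1788 0.0134] yaw_y -23.4 tilt 0.09 w 0.570 gf 41.7 q7 -1.23
shift cm [-0.01  0.04  0.19]
```

move_arm([
  [[0,0,0],[0,0,0.15],1],
  [[0,0,0],[0,0,0.1],1],
  [[0,0,0],[0,0,0],0.35],
  [[0,0,0],[0,0,0],0.2],
  [[0,0,0],[0,0,0],0],
])

```text
time: 18.25
eef_pos: [0.6254, 0.1789, 0.0119]
orientation: [2.626, 1.725, 0.001]
force: [-0.3, 0.4, -0.3]
grip_width: 0.945
gripper_force: 0.0
```

move_arm([
  [[0,0,0],[0,0,-0.5],0],
  [[0,0,0],[0,0,-3],0],
  [[0,0,0],[0,0,-4],0],
  [[0,0,0],[0,0,-4],0],
  [[0,0,0],[0,0,-3],0],
])

```text
time: 18.75
eef_pos: [0.6256, 0.1791, 0.1596]
orientation: [2.625, 1.725, 0.003]
force: [-0.0, 0.2, 0.4]
grip_width: 1.004
gripper_force: 0.0
```

```bash
python3 plan.py .480 .046 .18 -23.3
python3 - <<'E'
from pile import *
s=cam('wrist');blobs(s,[('red',red,.04)])
s=cam('scene');blobs(s,[('red',red,.04)])
C=cloud(s);z=C[...,2];m=(z>.024)&(z<.040)&(abs(C[...,0]-.48)<.1)&(abs(C[...,1]-.043)<.1)
print(m.sum(),cv2.minAreaRect((C[m][:,:2]*1000).astype(np.float32)))
E
```

```text
t 18.75 p [0.6256 0.1791 0.1596] yaw_y -23.4 tilt 0.11 w 1.004 gf 0.0 q7 -1.13
shift cm [-18.    -8.08  -2.07]
turn z -0.1
red xy 623.8 178.0 r 23.4
red xy 678.6 193.2 r 10.7
red xy 675.5 214.2 r 5.8
red xy 625.2 176.8 r 22.1
553 ((476.6416931152344, 44.61764144897461), (154.0267333984375, 45.89397430419922), 62.932960510253906)
```

move_arm([
  [[0,0,0],[-3.5,-1.3,-1],0],
  [[0,0,0],[-3.5,-1.3,-1],0],
  [[0,0,0],[-3.5,-1.3,-1],0],
  [[0,0,0],[-3.5,-1.3,-1],0],
  [[0,0,0],[-3.5,-1.3,0],0],
])

```text
time: 19.35
eef_pos: [0.4953, 0.0432, 0.1975]
orientation: [2.625, 1.725, 0.001]
force: [0.7, -0.3, -0.7]
grip_width: 1.0
gripper_force: 0.0
```

move_arm([
  [[0,0,0],[-3.5,-1.4,0],0],
  [[0,0,0],[0,0,0],0],
  [[0,0,0],[0,0,0],0],
])

```text
time: 19.65
eef_pos: [0.4692, 0.0169, 0.1969]
orientation: [2.626, 1.723, 0.0]
force: [0.5, 0.2, -0.8]
grip_width: 1.001
gripper_force: 0.0
```

```bash
python3 - <<'E'
from pile import *
s=cam('wrist','w5.png')
C=cloud(s);z=C[...,2];m=((z>.026)&(z<.040)&(abs(C[...,0]-.48)<.12)&(abs(C[...,1]-.043)<.12)).astype(np.uint8);m[260:]=0
c=max(cv2.findContours(m,0,1)[0],key=cv2.contourArea)[:,0]
P=np.array([ray(s,u,v,.032)[:2]*1000 for u,v in c],np.float32);print(cv2.minAreaRect(P),m.sum())
E
python3 plan.py .477 .045 .041 -25
```

```text
((473.96746826171875, 45.67620849609375), (150.06394958496094, 45.536563873291016), 63.4821891784668) 7389
t 19.7 p [0.4699 0.0177 0.1969] yaw_y -23.4 tilt 0.05 w 1.001 gf 0.0 q7 -0.92
shift cm [ 2.77 -0.45 15.6 ]
turn z 1.6
```

View pics/w5.png

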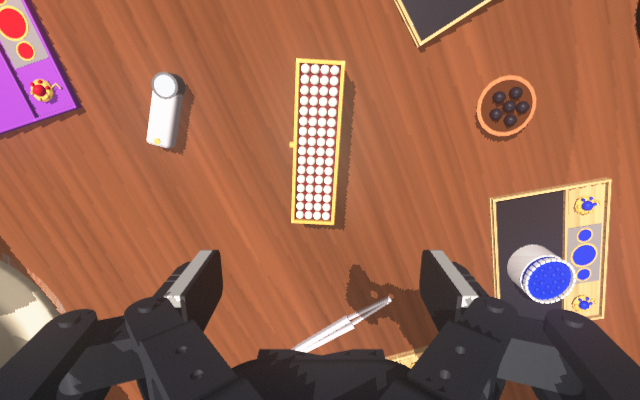

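The case lies alone at (319,141), long axis a few degrees off the tool's x, with a small clasp bump on its left side at (291,145). The sapphire tin stands in its compartment.

move_arm([
  [[0,0,3.1],[0,0,0],0],
  [[0,0,0],[1.4,-0.25,3],0],
  [[0,0,0],[1.4,-0.25,4],0],
  [[0,0,0],[0,0,4],0],
  [[0,0,0],[0,0,2],0],
])

```text
time: 20.2
eef_pos: [0.4773, 0.0467, 0.0638]
orientation: [-2.667, -1.656, 0.003]
force: [0.3, -0.4, -0.8]
grip_width: 0.999
gripper_force: 0.0
```

move_arm([
  [[0,0,0],[0,0,1],0],
  [[0,0,0],[0,0,0.8],0],
  [[0,0,0],[0,0,0],0],
])

```text
time: 20.5
eef_pos: [0.4777, 0.0453, 0.0484]
orientation: [-2.671, -1.654, 0.0]
force: [0.1, 0.1, 1.2]
grip_width: 1.004
gripper_force: 0.0
```

```bash
python3 plan.py .4755 .045 .010 -26.5
```

```text
t 20.5 p [0.4777 0.0453 0.0484] yaw_y -26.4 tilt 0.01 w 1.004 gf 0.0 q7 -1.25
shift cm [-0.13 -0.18  3.84]
turn z 0.1
```

move_arm([
  [[0,0,0],[-0.1,-0.2,1.5],0],
  [[0,0,0],[0,0,1.5],0],
  [[0,0,0],[0,0,0.8],0],
  [[0,0,0],[0,0,0],0],
  [[0,0,0],[0,0,0],0.2],
])

```text
time: 21.0
eef_pos: [0.4755, 0.0448, 0.0113]
orientation: [2.671, 1.653, 0.001]
force: [0.4, -0.3, 0.2]
grip_width: 0.856
gripper_force: 0.0
```

move_arm([
  [[0,0,0],[0,0,0],0.4],
  [[0,0,0],[0,0,0],0.6],
  [[0,0,0],[0,0,0],0.8],
  [[0,0,0],[0,0,0],1],
  [[0,0,0],[0,0,0],1],
], newtons=70)

```text
time: 21.5
eef_pos: [0.4756, 0.0447, 0.0116]
orientation: [2.671, 1.653, 0.002]
force: [-1.1, -0.7, 9.1]
grip_width: 0.476
gripper_force: 70.7
```

```bash
python3 plan.py .4181 -.3096 .13 -5.3
```

```text
t 21.5 p [0.4756 0.0447 0.0116] yaw_y -26.5 tilt 0.08 w 0.476 gf 70.7 q7 -1.30
shift cm [-34.26  10.68 -11.85]
turn z -21.2
```

move_arm([
  [[0,0,0],[0,0,-1.5],1],
  [[0,0,0],[0,0,-3],1],
  [[0,0,-5],[0,0,-3.5],1],
  [[0,0,-5],[0,0,-3],1],
  [[0,0,-5],[0,0,-1],1],
])

```text
time: 22.0
eef_pos: [0.4759, 0.0446, 0.1336]
orientation: [2.428, 1.99, 0.004]
force: [1.3, 0.6, -3.2]
grip_width: 0.478
gripper_force: 71.9
```

move_arm([
  [[0,0,-3.2],[0,0,0],1],
  [[0,0,-3],[0,0,0],1],
  [[0,0,0],[0,0,0],1],
])

```text
time: 22.3
eef_pos: [0.4749, 0.0443, 0.131]
orientation: [2.321, 2.117, -0.0]
force: [-0.6, 0.4, -1.8]
grip_width: 0.473
gripper_force: 71.9
```

```bash
python3 plan.py .4181 -.3096 .13 -5.3
```

```text
t 22.3 p [0.4749 0.0443 0.131 ] yaw_y -5.3 tilt 0.01 w 0.473 gf 71.9 q7 -0.88
shift cm [-35.76  -2.4    0.11]
turn z 0.0
```

move_arm([
  [[0,0,0],[-2,-0.2,0],1],
  [[0,0,0],[-3.5,-0.2,0],1],
  [[0,0,0],[-4,-0.3,0],1],
  [[0,0,0],[-4,-0.3,0],1],
  [[0,0,0],[-4,-0.3,0],1],
])

```text
time: 22.8
eef_pos: [0.4454, -0.1296, 0.1307]
orientation: [-2.323, -2.115, 0.001]
force: [1.0, 0.3, -2.1]
grip_width: 0.473
gripper_force: 71.9
```

move_arm([
  [[0,0,0],[-4,-0.3,0],1],
  [[0,0,0],[-4,-0.3,0],1],
  [[0,0,0],[-4,-0.3,0],1],
  [[0,0,0],[-3.5,-0.2,0],1],
  [[0,0,0],[-2,0,0],1],
])

```text
time: 23.3
eef_pos: [0.4174, -0.3047, 0.1304]
orientation: [-2.327, -2.11, 0.002]
force: [0.8, -0.1, -2.4]
grip_width: 0.473
gripper_force: 71.9
```

move_arm([
  [[0,0,0],[0,0,0],1],
  [[0,0,0],[0,0,2],1],
  [[0,0,0],[0,0,3],1],
  [[0,0,0],[0,0,2],1],
  [[0,0,0],[0,0,0],1],
])

```text
time: 23.8
eef_pos: [0.4181, -0.2998, 0.0589]
orientation: [-2.318, -2.115, 0.001]
force: [-0.6, 0.7, -1.8]
grip_width: 0.473
gripper_force: 71.6
```

```bash
python3 - <<'E'
from pile import *
s=cam('scene'); cv2.imwrite('pics/c2.png',cv2.resize(s['image'][120:230,110:270,::-1],None,fx=4,fy=4,interpolation=2))
E
python3 plan.py .4181 -.3096 .0155 -5.3
```

```text
t 23.85 p [ 0.4187 -0.3001  0.0601] yaw_y -5.2 tilt 0.15 w 0.473 gf 71.6 q7 -0.29
shift cm [-0.96  0.04  4.46]
turn z 0.1
```

View pics/c2.png

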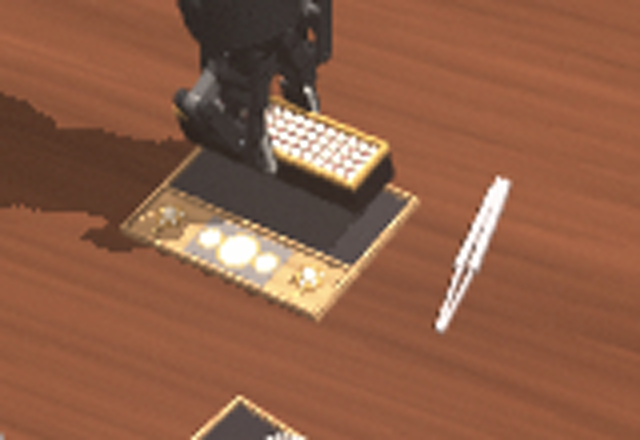

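The case is held over the white-disc tray, parallel to its felt (crop felt corners about (205,150), (415,200)). I lower it slowly and check the force.

move_arm([
  [[0,0,0],[-0.7,0,1],1],
  [[0,0,0],[0,0,1],1],
  [[0,0,0],[0,0,0.7],1],
  [[0,0,0],[0,0,0],1],
])

```text
time: 24.25
eef_pos: [0.418, -0.3083, 0.033]
orientation: [-2.321, -2.116, 0.001]
force: [-0.0, 0.6, -2.5]
grip_width: 0.474
gripper_force: 71.7
```

```bash
python3 - <<'E'
from feltm import *
s=cam('scene'); cv2.imwrite('pics/c3.png',cv2.resize(s['image'][130:210,130:230,::-1],None,fx=6,fy=6,interpolation=2))
E
python3 plan.py .419 -.307 .0155 -5.3
```

```text
t 24.3 p [ 0.4182 -0.3083  0.0334] yaw_y -5.3 tilt 0.04 w 0.475 gf 71.7 q7 -0.33
shift cm [0.13 0.07 1.79]
turn z 0.0
```

View pics/c3.png

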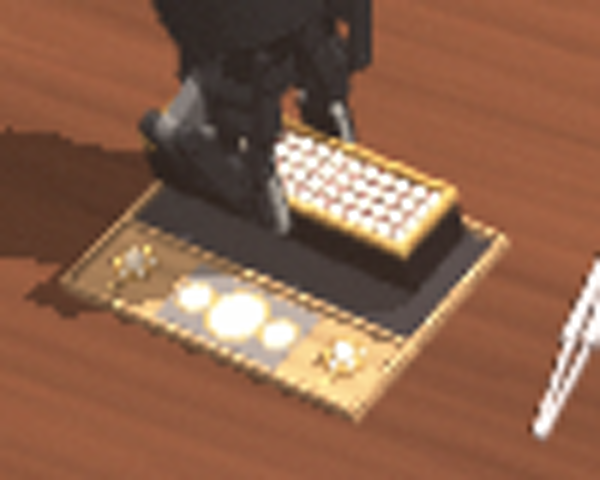

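The case is about 18 mm over the felt and inside the rims, its near end at (430,225) well short of the end rim at (460,285). I carry on down with a 1 mm correction.

move_arm([
  [[0,0,0],[0.1,0.1,0.6],1],
  [[0,0,0],[0,0,0.5],1],
  [[0,0,0],[0,0,0.4],1],
  [[0,0,0],[0,0,0],1],
])

```text
time: 24.7
eef_pos: [0.4192, -0.3074, 0.0182]
orientation: [-2.321, -2.116, 0.001]
force: [0.4, 0.1, -2.2]
grip_width: 0.476
gripper_force: 71.7
```

```bash
python3 plan.py .419 -.307 .0155 -5.3
```

```text
t 24.7 p [ 0.4192 -0.3074  0.0182] yaw_y -5.3 tilt 0.05 w 0.476 gf 71.7 q7 -0.36
shift cm [ 0.04 -0.03  0.27]
turn z 0.0
```

move_arm([
  [[0,0,0],[0,0,0.15],1],
  [[0,0,0],[0,0,0.1],1],
  [[0,0,0],[0,0,0],1],
])

```text
time: 25.0
eef_pos: [0.4194, -0.3076, 0.0162]
orientation: [2.322, 2.117, -0.0]
force: [-1.2, 0.9, -1.9]
grip_width: 0.472
gripper_force: 71.7
```

move_arm([
  [[0,0,0],[0,0,0],0.45],
  [[0,0,0],[0,0,0],0.3],
  [[0,0,0],[0,0,0],0],
  [[0,0,0],[0,0,0],0],
  [[0,0,0],[0,0,-0.5],0],
])

```text
time: 25.5
eef_pos: [0.4193, -0.3074, 0.0211]
orientation: [-2.321, -2.116, 0.0]
force: [-0.2, 0.4, -0.1]
grip_width: 1.004
gripper_force: 0.0
```

move_arm([
  [[0,0,0],[0,0,-3],0],
  [[0,0,0],[0,0,-4],0],
  [[0,0,0],[0,0,-4],0],
  [[0,0,0],[0,0,-4],0],
  [[0,0,0],[0,0,-4],0],
])

```text
time: 26.0
eef_pos: [0.419, -0.3072, 0.2133]
orientation: [-2.321, -2.117, -0.0]
force: [-0.0, -0.3, -0.4]
grip_width: 1.003
gripper_force: 0.0
```

move_arm([
  [[0,0,0],[-3,0,-2],0],
  [[0,0,0],[-4,0,-2],0],
  [[0,0,0],[-4,0,0],0],
  [[0,0,0],[-4,0,0],0],
  [[0,0,0],[0,0,0],0],
])

```text
time: 26.5
eef_pos: [0.4032, -0.4627, 0.2509]
orientation: [2.329, 2.108, -0.002]
force: [-0.3, 1.1, -0.0]
grip_width: 0.998
gripper_force: 0.0
```

```bash
python3 plan.py
python3 - <<'E'
from pile import *
s=cam('wrist','w6.png'); cam('scene','s6.png')
C=cloud(s);z=C[...,2];m=((z>.028)&(z<.045)&(abs(C[...,0]-.42)<.12)&(abs(C[...,1]+.31)<.12)).astype(np.uint8)
c=max(cv2.findContours(m,0,1)[0],key=cv2.contourArea)[:,0]
P=np.array([ray(s,u,v,.036)[:2]*1000 for u,v in c],np.float32);print(cv2.minAreaRect(P),np.median(z[m>0]))
E
```

```text
t 26.5 p [ 0.4032 -0.4627  0.2509] yaw_y -5.7 tilt 0.10 w 0.998 gf 0.0 q7 0.25
((413.6381530761719, -341.7613220214844), (79.7496566772461, 45.34593200683594), 84.32884216308594) 0.03434037460381319
```

View pics/w6.png

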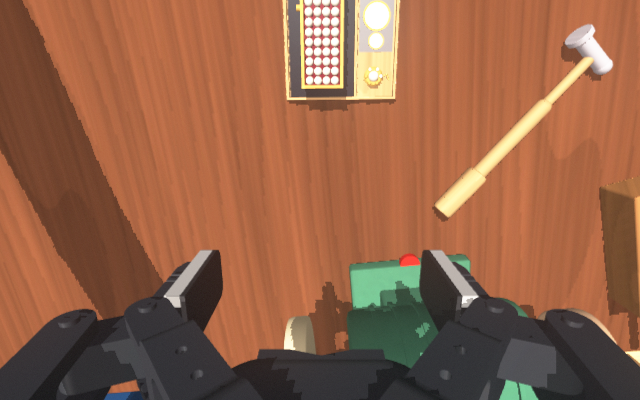

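View pics/s6.png

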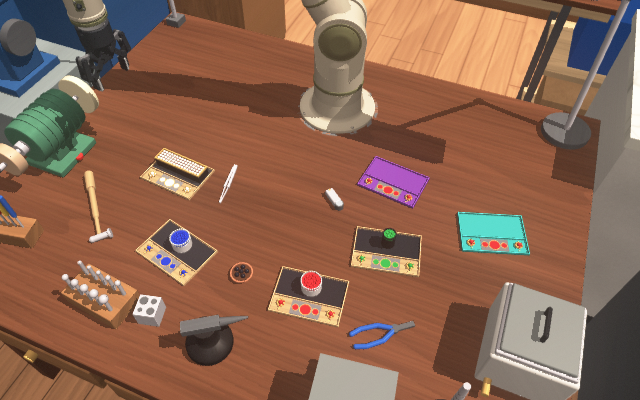

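Both views show the case lying flat and centred in its felt (edges at 303 and 343 within the felt's 289 to 357). The blue tin (180,238), red tin (311,283) and jar (389,238) are in their matching trays. The dish is still at (241,271) and the gripper is clear of everything.

```bash
python3 -c "
from plant import manip
print(manip.hand_in())"
```

```text
the job is handed in; nothing more can be done
None
```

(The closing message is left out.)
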